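# Load the laboratory mill: twist the grinding cup home, then key its lid on

### The arm

A 6-joint arm with a two-finger parallel gripper is mounted at the origin on a cart in front of the work surface, level with it; the furniture and walls round the work are solid. World frame = base frame: x ahead of the robot, y to its left, z up, the work surface at z = 0. Lengths are in m, angles in degrees, forces in N, time in s.
With the tool pointing down it reaches from about 0.3 to 0.75 m from the base axis. Payload 8.5 kg.
Tool frame: the origin (TCP) lies between the finger pads, 19 mm behind the fingertips; this is the grasp point; z points along the fingers, y is the line along which they close (so a half turn about z gives the same grasp; the last joint's range is limited). The gripper opens to 85 mm and grips with 20 to 120 N. Pads are 22 mm wide; open, the fingers measure 114 mm over their backs; the gripper's body (76 mm by 85 mm) begins 54 mm behind the grasp point. The pads swing forward as they close: fully open they stand 13 mm farther back than shut.
Start: joints at [62.493, 21.807, 74.336, -0, 83.858, -12.336], TCP at [0.144, 0.531, 0.25] pointing down, gripper open.
Joint ranges: [-178.18, 178.18], [-50.72, 133.34], [12.68, 142.11], [-81.47, 261.47], [9.98, 163.14], [-165.26, 165.26]. Speed limits (degrees/s): [136.94, 136.94, 180, 180, 180, 180].

### API

Orientations are given as a 3x3 rotation matrix whose columns are the frame's x, y, z axes.
In Python, from rig import env gives the robot as it stands.
- The arm moves only by the tool arm_command, never from a script. Its argument "deltas" is a list of rows, each an object of numbers: "rx", "ry", "rz": the turn, a rotation vector about the tool's x, y, z in rad; "dx", "dy", "dz": the shift along the tool's x, y, z in m; "fingers": the finger opening in m, from 0 to 0.0854. In form: [{"rx": .., "ry": .., "rz": .., "dx": .., "dy": .., "dz": .., "fingers": ..}, ...]. A call has 1 to 12 rows; each row shifts and turns the commanded pose from where the row before left it, along the tool's axes as they then stand; what a row does not reach is not made up. A row lasts 1/10 s, in which the tool goes at most 50 mm and 8.59 degrees, less where a joint would pass 70% of its speed; a pose out of reach is approached as far as the arm can. A call is refused whole if a number of a shift passes 0.05 or a number of a turn 0.15, either way. A call with a gripper value outside its range is refused whole. The fingers move at their own pace and stop on an object; "squeeze" is the grip in N (left out, the last holds). Time passes only in rows, so rows that do not move let the fingers close. It gives the time, the measured TCP pose, the force, the opening and the grip force at its end, in the units of the state.
- env.observe(): the state, without advancing time (a new reading comes with each control period).
- env.get_image(name): name is "side" or "top" or "wrist"; returns a dict with "color" (384x512x3 uint8, blue, green, red), "camera_matrix" (3x3 intrinsics, pixels), "eye" and "orientation" of the camera in the world. Camera axes: x right, y up, looking along -z (the intrinsics and any distortion apply to the point x, -y, -z); pixel columns grow to the right and rows downward; lengths in m; the calibration is good to about 2 mm. A picture is of the moment at which its call begins. There is no depth.
- env.close_job(): hands the job in; it is judged then, once.
Trained networks look in a picture, given as the dict that the camera call returned (one of the last four; its "shot" number tells which), for a name from the list of things; names that differ only in an ending like _2 or _b are one class to them, and where a whole thing is asked for, a point or a joint stands for the part that bears it (a point fixed in the world has none). Each returns a list of dicts, best first, with "p" (0 to 1); they miss things now and then, are a little off and sometimes report something else, mostly with a low value. They report only what shows in the picture. A call takes as long as a camera call. They do not tell look-alikes from the thing itself.
- env.look_for(query, picture): "box" ([left, top, right, bottom] in pixels, round what is visible of it).
- env.tip_of(query, picture): "location" ([column, row] in pixels: a listed point, or the origin of a listed thing).
The state is a dict: "time_s": time; "q": joint angles; "qvel": joint speeds; "joint_efforts": joint torques, N m; "position": TCP position; "tool_rot": TCP orientation; "ft_force": force on the tool from outside, world axes, zero at the start; "wrist_torque": the same for the moment, N m; "grip_width": finger opening in m; "gripper_force": force on a finger pad.
Only numpy, scipy, OpenCV 4.12 (cv2) and the standard library are available. Lean on these libraries where they do the work, as an engineer would, in place of code of your own. Each camera call takes 0.05 s, during which the arm holds its last target. There are 200 camera calls.

### The job

Load the small laboratory mill on the bench. Stand the steel grinding cup in the mill's collar and work it down with a twisting motion and light pressure until its foot drops over the drive coupling and it sits fully home; never lean on it so hard that the mill's sprung deck sinks (about 45 N). Then set the black lid on the cup, turn it until its keys drop into the notches of the rim and it lies flush, let go, and leave the jar, weighing boat, beaker, bottle, marker and spatula where they are.

Things in the scene. Friction and masses are not known exactly. Their poses are not given: they have to be found in the camera images.
- mill: White motor housing 136 x 112 x 61 mm with a blue band, knob and green rocker on its front (-x). Fixed. Origin: centre of its underside, z up. Above it floats a round aluminium deck (top at z 70 mm) with a collar.
- mill_collar (a point): Centre of the mouth of the round aluminium collar on the mill, on the mill's axis, 106 mm above the mill's underside (36 mm above its deck). Collar: outer radius 43 mm, bore radius 31.5. Six black sprung rubber pads in the bore, 28.5 mm from the axis, 2 to 19 mm below the mouth, grip the cup: straight down it takes 50 N or more, while the cup turns about 10 to 20 N.
- deck (a joint): Plate and collar (with mill_collar and mill_seat) float on vibration mounts in the housing: how far they are pushed down, m. 0 at rest and under all light work; they give way above about 40 N and have sunk 2 mm at 46 N.
- mill_seat (a point): Point on the mill's axis on the deck, 70 mm above the mill's underside: where the centre of the cup's underside must come to rest. Here stands the drive coupling, 2 brass dogs 8 mm high opposite each other, at any angle; it turns only with 0.35 N m or more. Until dogs and slots mesh (every 180 degrees of cup angle, window about 18 degrees) the cup stops 8 mm high.
- cup: Stainless grinding cup, outer diameter 60 mm, 100 mm high, 0.25 to 0.5 kg. Origin: centre of its underside, z up along its axis. Foot tapers from diameter 56 to 60 over the lowest 21 mm; under it 2 slots for the dogs (+x, -x). Top: open mouth, inner diameter 52, 4 mm wall, rim at z 100 with two notches, 8 mm deep and 12 mm wide, on its +x and -x sides (orange marks). Grip it at z 65 to 80.
- lid: Black lid, 65 mm diameter, 53 mm high, about 0.1 kg. Origin: centre of the underside of its grey spigot (radius 23.6, 14 mm deep, enters the mouth); flange z 14 to 22; bar handle on top, 42 mm along the lid's x, 14 mm wide along y, z 22 to 52. Two orange keys under the flange on +x and -x (8 mm wide, 7 mm high; orange marks above). Keyed on: its origin 86 mm above the cup's; on the rim, 93.
- lid_grip (a point): Point on the lid's axis, 43 mm above its underside: good TCP height to pinch the bar handle across its 14 mm width.
- sample_jar: Bystander: sample pot with red lid, 59 mm wide, 66 mm high; origin at centre of underside.
- weigh_boat: Bystander: white weighing boat, 78 mm square, 18 mm high; origin at centre of underside.
- beaker: Bystander: beaker 75 mm wide, 95 mm high; origin at centre of underside.
- bottle: Bystander: clear bottle with teal cap, 68 mm wide, 136 mm high; origin at centre of underside.
- marker: Bystander: black marker pen, 146 mm long, lying at the front edge; origin at its middle.
- spatula: Bystander: steel spatula, 181 mm long, lying right of the jar; origin at its middle.
There are look-alikes about, which are no part of the job. Several things have the shape of the lid; the one meant has the colours described above.

How it is judged (in metres and radians):
On the way, in this order (a step that is already met when the one before it is completed fails the run):
1. the cup has bottomed out on the mill's deck, meshed with the drive coupling, upright and on the axis (z of cup in the frame of mill_seat below 0.002 m and horizontal distance between cup and mill_seat below 0.004 m and angle between cup's own z axis and vertical below 0.05 rad), for 0.2 s.
2. the lid lies flush on the cup with its keys in the notches (z of lid in the frame of cup below 0.0885 m and horizontal distance between lid and cup below 0.005 m and angle between the z axis of lid and the z axis of cup, either way round below 0.06 rad), for 0.2 s.
At the end, for the whole second after the job is handed in: The cup stands on the mill's deck (within 2 mm in height, 4 mm sideways, upright within 3 degrees) and the lid lies keyed on it (its underside less than 88.5 mm above the cup's, within 5 mm sideways and 3 degrees of level), both released and at rest (all of step 1 and all of step 2 and linear speed of each of lid, cup below 0.02 m/s); the robot touches nothing.
It fails at once if the mill's floating deck is pushed down more than 2 mm (over about 46 N) (value of joint deck above 0.002 m).
It fails at once if a bystander (sample pot, weighing boat, beaker, bottle, marker, spatula) is moved more than 30 mm (distance of any of sample_jar, weigh_boat, beaker, bottle, marker, spatula from where it was at the start of the episode above 0.03 m).
It also fails if it takes over 69 s, if anything falls off the work surface, if the arm or the gripper's body presses on something with over 40 N, if the wrist force passes 120 N, or if a joint passes its speed limit or range.

## Working session

There is one attempt and no reset: what is moved stays moved. The work goes in short steps, Python scripts to look and compute and a tool call to move; the robot and the scene stay as the last step left them, time stands still between calls to the robot, and variables do not carry over. Pictures are saved under pics/ and viewed, at most 10 in all, crops included, and the job is handed in when it is done.

Besides the shell and the picture viewer there is one more tool, called after "Emit:" as name([rows], argument=value, ...), one row to a line, values as JSON. arm_command: Moves the arm, as the interface text tells. Its arguments: {"type":"object","properties":{"deltas":{"type":"array"},"squeeze":{"type":"number"}},"required":["deltas"]}

```bash
mkdir -p pics; ls
cat > h.py <<'E'
import numpy as np, cv2
from rig import env
def ray(pic,uv):
    K=np.array(pic["camera_matrix"],float);R=np.array(pic["orientation"],float)
    d=np.linalg.inv(K)@[uv[0],uv[1],1]; d=R@np.array([d[0],-d[1],-d[2]])
    return np.array(pic["eye"],float),d/np.linalg.norm(d)
def atz(pic,uv,z):
    e,d=ray(pic,uv); return e+d*(z-e[2])/d[2]
def proj(pic,p):
    K=np.array(pic["camera_matrix"],float);R=np.array(pic["orientation"],float)
    c=R.T@(np.array(p)-pic["eye"]); v=K@[c[0],-c[1],-c[2]]; return v[:2]/v[2]
def tri(obs):
    A=np.zeros((3,3));b=np.zeros(3)
    for pic,uv in obs:
        e,d=ray(pic,uv);P=np.eye(3)-np.outer(d,d);A+=P;b+=P@e
    return np.linalg.solve(A,b)
E
python3 - <<'E'
from h import *
np.set_printoptions(precision=3,suppress=True)
ims=[]
for c in ["side","top"]:
    p=env.get_image(c); print(c,p["eye"],[k for k in p]); ims.append(p["color"])
    for n in ["mill_collar","mill","cup","lid","lid_grip","sample_jar","weigh_boat","beaker","bottle","marker","spatula"]:
        print(n,[(np.round(r["location"]).tolist(),round(r["p"],2)) for r in env.tip_of(n,p)[:4]],[(np.round(r["box"]).tolist(),round(r["p"],2)) for r in env.look_for(n,p)[:4]])
cv2.imwrite("pics/a.png",ims[0]);cv2.imwrite("pics/b.png",ims[1])
print(env.observe())
E
```

```text
pics
side [-0.002 -0.74   0.741] ['color', 'camera_matrix', 'eye', 'orientation', 'shot']
mill_collar [([302.0, 177.0], 0.87), ([257.0, 277.0], 0.23)] [([256.0, 317.0, 340.0, 328.0], 0.7), ([285.0, 168.0, 313.0, 196.0], 0.65)]
mill [([299.0, 204.0], 0.73), ([239.0, 213.0], 0.41)] [([269.0, 168.0, 313.0, 221.0], 0.95), ([282.0, 167.0, 316.0, 196.0], 0.41)]
cup [([210.0, 200.0], 0.83)] []
lid [([184.0, 164.0], 0.74), ([236.0, 225.0], 0.66), ([211.0, 200.0], 0.43)] [([225.0, 208.0, 252.0, 228.0], 0.77), ([199.0, 165.0, 222.0, 206.0], 0.65), ([283.0, 168.0, 315.0, 196.0], 0.62), ([173.0, 148.0, 192.0, 166.0], 0.57)]
lid_grip [([237.0, 213.0], 0.69), ([184.0, 151.0], 0.59)] [([228.0, 210.0, 251.0, 230.0], 0.65), ([174.0, 148.0, 194.0, 167.0], 0.51)]
sample_jar [([256.0, 277.0], 0.84), ([239.0, 212.0], 0.35)] [([246.0, 246.0, 270.0, 284.0], 0.98)]
weigh_boat [([247.0, 254.0], 0.96), ([301.0, 185.0], 0.42)] [([231.0, 238.0, 263.0, 260.0], 0.85), ([271.0, 169.0, 316.0, 222.0], 0.75), ([212.0, 128.0, 234.0, 169.0], 0.26)]
beaker [([206.0, 178.0], 0.96)] []
bottle [([222.0, 168.0], 0.62)] [([2
[... 1137 characters left out ...]
02.0, 216.0], 0.56)] [([120.0, 164.0, 152.0, 192.0], 0.58)]
marker [([162.0, 238.0], 0.46)] [([142.0, 232.0, 184.0, 239.0], 0.7)]
spatula [([252.0, 143.0], 0.49)] []
{'time_s': 2.3, 'q': array([ 62.492,  21.808,  74.336,   0.001,  83.858, -12.336]), 'qvel': array([-0.099, -0.011, -0.004, -0.066,  0.041,  0.077]), 'joint_efforts': array([ -0.001, -44.833, -23.146,  -0.   ,   0.001,  -0.   ]), 'position': array([0.144, 0.531, 0.25 ]), 'tool_rot': array([[-0.965,  0.262, -0.   ],
       [ 0.262,  0.965, -0.   ],
       [ 0.   , -0.   , -1.   ]]), 'ft_force': array([ 0.074, -0.205, -0.419]), 'wrist_torque': array([ 0.002, -0.004,  0.038]), 'gripper_force': 0.0, 'grip_width': 0.08491575575814667}
```

Run:
```python
import cv2
a=cv2.imread("pics/a.png");b=cv2.imread("pics/b.png")
cv2.imwrite("pics/a2.png",cv2.resize(a[110:340,140:350],None,fx=2.6,fy=2.6,interpolation=3))
cv2.imwrite("pics/b2.png",cv2.resize(b[100:260,95:400],None,fx=2.6,fy=2.6,interpolation=3))
```

```text
(no output)
```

View pics/a2.png

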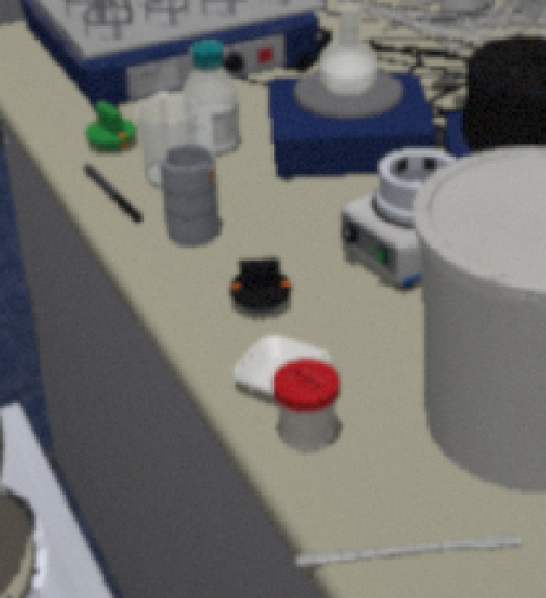

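View pics/b2.png

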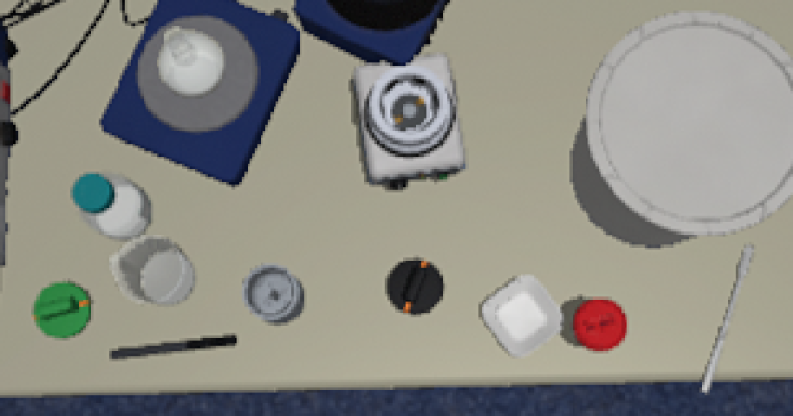

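Run:
```python
from h import *
np.set_printoptions(precision=4,suppress=True)
S=env.get_image("side");T=env.get_image("top")
print(T["camera_matrix"],T["orientation"])
print("collar",tri([(S,(302,177)),(T,(252,141))]), atz(T,(252,141),.106))
print("mill",atz(T,(253,148),0),atz(S,(299,204),0))
print("cup",atz(T,(203,218),0),atz(S,(210,200),0))
print("lid",atz(T,(256,209),0),atz(S,(236,225),0), "grip",atz(T,(257,207),.043),atz(S,(237,213),.043))
f=2.6;o=np.array([95,100])
for n,uv,z in [("keyA",(425,263),.02),("keyB",(408,308),.02),("dogA",(398,120),.078),("dogB",(420,100),.078),("cuprim",(274,287),.1),("collar",(409,106),.106),("jar",(600,324),.066),("boat",(521,315),.01),("beaker",(152,267),.05),("bucket",(701,130),.1),("bottlecap",(94,193),.13)]:
    print(n,atz(T,np.array(uv)/f+o,z))
for c,n in[(S,"side"),(T,"top")]: print(n,proj(c,env.observe()["position"]))
# crop of cup, mill, lid
t=T["color"];s=S["color"]
r=lambda im,x,y,w=20:cv2.resize(im[y-w:y+w,x-w:x+w],(390,290) if 0 else (290,290),interpolation=3)
cv2.imwrite("pics/c.png",np.vstack([np.hstack([r(t,201,214),r(t,252,143),]),np.hstack([r(t,256,209),r(s,212,188,26)])]))
```

```text
[[401.7329   0.     251.7878]
 [  0.     401.7329 189.9966]
 [  0.       0.       1.    ]] [[-0.0226  0.9886 -0.1487]
 [-0.9997 -0.0217  0.0073]
 [ 0.004   0.1488  0.9889]]
collar [0.6085 0.193  0.0962] [0.602  0.1947 0.106 ]
mill [0.609 0.191 0.   ] [0.6138 0.204  0.    ]
cup [0.3952 0.3468 0.    ] [0.3958 0.3483 0.    ]
lid [0.419  0.1863 0.    ] [0.4097 0.1983 0.    ] grip [0.4204 0.1839 0.043 ] [0.4112 0.1915 0.043 ]
keyA [0.4403 0.1787 0.02  ]
keyB [0.389  0.1994 0.02  ]
dogA [0.5946 0.2062 0.078 ]
dogB [0.6171 0.181  0.078 ]
cuprim [0.4083 0.3424 0.1   ]
collar [0.6026 0.1938 0.106 ]
jar [ 0.3632 -0.0103  0.066 ]
boat [0.3788 0.0695 0.01  ]
beaker [0.4389 0.4848 0.05  ]
bucket [ 0.5704 -0.125   0.1   ]
bottlecap [0.5088 0.5277 0.13  ]
side [ 93.534  116.0357]
top [111.0473 319.995 ]
```

View pics/c.png

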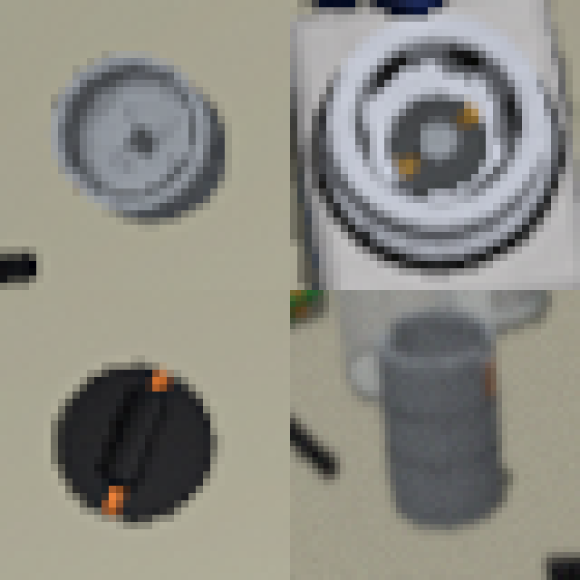

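Top crop: black lid with orange keys at (255,210) matches the description; the green look-alike at (119,219) is out. Cup is at about (200,211); the coupling's orange dogs lie at about −49°. In the side view, the cup's orange mark is at (222,178).

Emit:
arm_command([
  {"dx":-0.02,"dy":-0.0075},
  {"dx":-0.035,"dy":-0.013},
  {"dx":-0.04,"dy":-0.015},
  {"dx":-0.04,"dy":-0.015},
  {"dx":-0.04,"dy":-0.015},
  {"dx":-0.04,"dy":-0.015},
  {"dx":-0.035,"dy":-0.015},
  {"dx":-0.03,"dy":-0.012},
  {"dx":-0.015,"dy":-0.006},
  {"dx":0},
])

```text
invalid input
```

Run:
```python
from h import *
np.set_printoptions(precision=4,suppress=True)
S=env.get_image("side");T=env.get_image("top");W=env.get_image("wrist");o=env.observe()
print(o["position"],o["time_s"],W["eye"],proj(W,[.398,.345,.1]))
print("mark",atz(S,(222,178),.094))
for n in ["cup","mill_collar"]: print(n,env.tip_of(n,W)[:2],env.look_for(n,W)[:2])
for uv in [(198.1,211.5),(200.4,210.4)]: print(atz(T,uv,.1))
cv2.imwrite("pics/d.png",W["color"])
```

```text
[0.1439 0.5308 0.25  ] 2.55 [0.0807 0.5457 0.3739] [149.3479 449.4741]
mark [0.418  0.2985 0.094 ]
cup [] []
mill_collar [{'location': [246.0, 330.9], 'p': 0.29}] []
[0.4053 0.3488 0.1   ]
[0.4083 0.3424 0.1   ]
```

View pics/d.png

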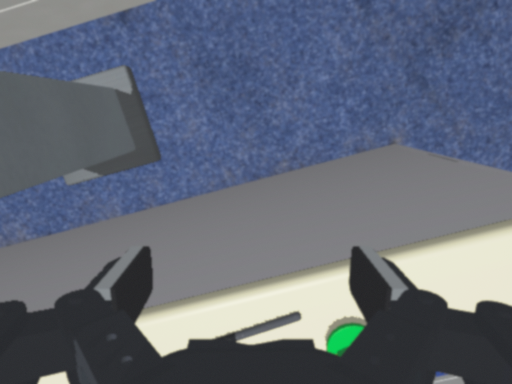

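Emit:
arm_command([
  {"rx":0,"ry":0,"rz":0,"dx":-0.02,"dy":-0.0075,"dz":0,"fingers":0.085},
  {"rx":0,"ry":0,"rz":0,"dx":-0.035,"dy":-0.013,"dz":0,"fingers":0.085},
  {"rx":0,"ry":0,"rz":0,"dx":-0.04,"dy":-0.015,"dz":0,"fingers":0.085},
  {"rx":0,"ry":0,"rz":0,"dx":-0.04,"dy":-0.015,"dz":0,"fingers":0.085},
  {"rx":0,"ry":0,"rz":0,"dx":-0.04,"dy":-0.015,"dz":0,"fingers":0.085},
  {"rx":0,"ry":0,"rz":0,"dx":-0.04,"dy":-0.015,"dz":0,"fingers":0.085},
  {"rx":0,"ry":0,"rz":0,"dx":-0.04,"dy":-0.015,"dz":0,"fingers":0.085},
  {"rx":0,"ry":0,"rz":0,"dx":-0.04,"dy":-0.015,"dz":0,"fingers":0.085},
  {"rx":0,"ry":0,"rz":0,"dx":-0.04,"dy":-0.012,"dz":0,"fingers":0.085},
  {"rx":0,"ry":0,"rz":0,"dx":-0.02,"dy":0,"dz":0,"fingers":0.085},
  {"rx":0,"ry":0,"rz":0,"dx":-0.01,"dy":0,"dz":0,"fingers":0.085},
  {"rx":0,"ry":0,"rz":0,"dx":0,"dy":0,"dz":0,"fingers":0.085},
])

```text
time_s: 3.95
position: [0.4647, 0.3169, 0.2497]
tool_rot: [[-0.965, 0.263, -0.0], [0.263, 0.965, -0.0], [0.0, -0.0, -1.0]]
ft_force: [-0.5, 0.4, -0.1]
grip_width: 0.0849
gripper_force: 0.0
```

Run:
```python
from h import *
np.set_printoptions(precision=4,suppress=True)
W=env.get_image("wrist");o=env.observe()
print(o["position"],o["time_s"],o["q"],W["eye"],proj(W,[.405,.345,.1]),proj(W,[.396,.347,0]),atz(W,(256,192),.1))
print("cup",env.tip_of("cup",W)[:2],env.look_for("cup",W)[:2])
cv2.imwrite("pics/e.png",W["color"])
```

```text
[0.4638 0.3173 0.2498] 4.0 [ 22.3071  23.0363  72.3971   0.0109  84.6007 -52.5261] [0.4015 0.3319 0.3736] [267.7697 108.4322] [262.93    99.7239] [0.4695 0.3179 0.1   ]
cup [{'location': [262.5, 107.6], 'p': 0.91}] [{'box': [232.4, 68.0, 306.8, 143.0], 'p': 0.75}, {'box': [95.9, 127.8, 156.3, 185.7], 'p': 0.18}]
```

View pics/e.png

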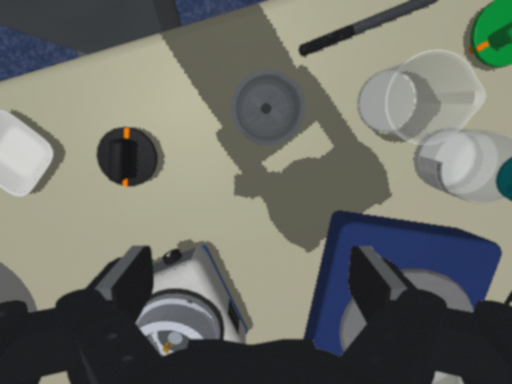

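Wrist view: cup centred at about (268,106), lid at (126,157) with vertical orange marks at (127,131)/(126,183), and the mill at the bottom.

Run:
```python
from h import *
np.set_printoptions(precision=4,suppress=True)
W=env.get_image("wrist");S=env.get_image("side");T=env.get_image("top")
print("rim",atz(W,(269.6,105.5),.1),"floor",atz(W,(265.5,108),.004),atz(W,(262.5,107.6),0))
print("lid keys",atz(W,(127,131),.022),atz(W,(126,183),.022),atz(W,(127,157),.02))
c=W["color"][60:152,222:314]; c=cv2.convertScaleAbs(c,alpha=2)
s=cv2.convertScaleAbs(S["color"][155:215,185:245],alpha=1.3)
t=T["color"][190:230,180:220]
cv2.imwrite("pics/f.png",np.hstack([cv2.resize(x,(390,390) if i==0 else (200,390) if 0 else (390,390),interpolation=3) for i,x in enumerate([c,s])]))
# orange in side near cup, top near mill/lid
for n,P,(x0,y0,x1,y1) in [("sidecup",S,(195,160,230,215)),("topmill",T,(240,128,266,158)),("toplid",T,(240,195,272,225)),("wlid",W,(95,120,160,192)),("wcup",W,(225,60,314,150))]:
    h=cv2.cvtColor(P["color"],cv2.COLOR_BGR2HSV)[y0:y1,x0:x1]; m=((h[...,0]>5)&(h[...,0]<22)&(h[...,1]>120)&(h[...,2]>80)).astype(np.uint8)
    k,_,st,ce=cv2.connectedComponentsWithStats(m); print(n,[(ce[i]+[x0,y0],st[i,4]) for i in range(1,k)])
```

```text
rim [0.4015 0.3477 0.1   ] floor [0.4035 0.3481 0.004 ] [0.4023 0.3452 0.    ]
lid keys [0.3879 0.2006 0.022 ] [0.4403 0.1796 0.022 ] [0.4138 0.19   0.02  ]
sidecup []
topmill [(array([256.2, 138.6]), np.int32(5)), (array([247.8, 145.4]), np.int32(5))]
toplid [(array([257.7143, 201.    ]), np.int32(7)), (array([251.2, 217.7]), np.int32(10))]
wlid [(array([125.962 , 134.2911]), np.int32(79)), (array([124.8085, 183.4681]), np.int32(47))]
wcup []
```

View pics/f.png

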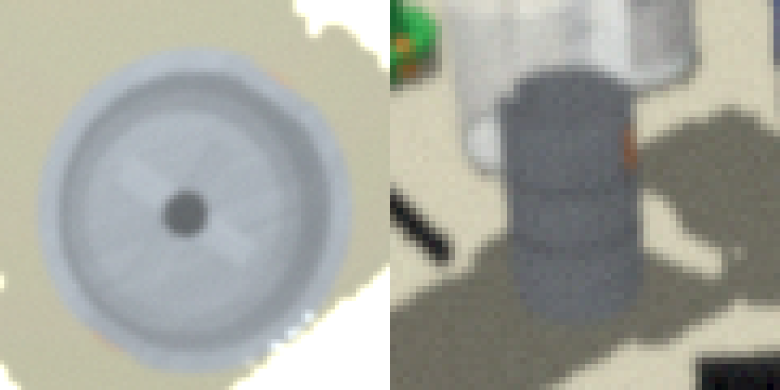

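Run:
```python
from h import *
np.set_printoptions(precision=4,suppress=True)
W=env.get_image("wrist");T=env.get_image("top")
a=atz(W,(222+280/4.24,60+85/4.24),.09);b=atz(W,(222+105/4.24,60+340/4.24),.09)
print("cup",a,b,(a+b)/2,np.degrees(np.arctan2(*(a-b)[[1,0]])))
a=atz(T,(256.2,138.6),.078);b=atz(T,(247.8,145.4),.078)
print("dogs",a,b,(a+b)/2,np.degrees(np.arctan2(*(a-b)[[1,0]])))
a=atz(W,(125.96,134.3),.022);b=atz(W,(124.8,183.5),.022)
print("lid",a,b,(a+b)/2,np.degrees(np.arctan2(*(b-a)[[1,0]])))
g=cv2.cvtColor(T["color"],cv2.COLOR_BGR2GRAY)
print(env.tip_of("mill_collar",W)[:1], [ (r["box"],r["p"]) for r in env.look_for("cup",T)[:2]], env.observe()["time_s"])
```

```text
cup [0.3864 0.3677 0.09  ] [0.4245 0.3223 0.09  ] [0.4055 0.345  0.09  ] 130.01984247381736
dogs [0.6167 0.182  0.078 ] [0.5968 0.2069 0.078 ] [0.6068 0.1945 0.078 ] -51.44224532632417
lid [0.3911 0.1982 0.022 ] [0.4409 0.178  0.022 ] [0.416  0.1881 0.022 ] -22.108671420474767
[{'location': [168.6, 358.0], 'p': 0.88}] [] 4.45
```

Emit:
arm_command([
  {"rx":0,"ry":0,"rz":0,"dx":0.03,"dy":0.005,"dz":0.01,"fingers":0.085},
  {"rx":0,"ry":0,"rz":0,"dx":0.0257,"dy":0.0049,"dz":0.015,"fingers":0.085},
  {"rx":0,"ry":0,"rz":0,"dx":0.01,"dy":0.002,"dz":0.03,"fingers":0.085},
  {"rx":0,"ry":0,"rz":0,"dx":0,"dy":0,"dz":0.03,"fingers":0.085},
  {"rx":0,"ry":0,"rz":0,"dx":0,"dy":0,"dz":0.03,"fingers":0.085},
  {"rx":0,"ry":0,"rz":0,"dx":0,"dy":0,"dz":0.03,"fingers":0.085},
  {"rx":0,"ry":0,"rz":0,"dx":0,"dy":0,"dz":0.02,"fingers":0.085},
  {"rx":0,"ry":0,"rz":0,"dx":0,"dy":0,"dz":0.013,"fingers":0.085},
  {"rx":0,"ry":0,"rz":0,"dx":0,"dy":0,"dz":0,"fingers":0.085},
])

```text
time_s: 5.35
position: [0.4031, 0.3454, 0.0706]
tool_rot: [[-0.965, 0.262, -0.003], [0.262, 0.965, -0.002], [0.002, -0.002, -1.0]]
ft_force: [-0.1, -0.4, 0.8]
grip_width: 0.0852
gripper_force: 0.0
```

Emit:
arm_command([
  {"rx":0,"ry":0,"rz":0,"dx":0,"dy":0,"dz":0,"fingers":0.04},
  {"rx":0,"ry":0,"rz":0,"dx":0,"dy":0,"dz":0,"fingers":0.04},
  {"rx":0,"ry":0,"rz":0,"dx":0,"dy":0,"dz":0,"fingers":0.04},
  {"rx":0,"ry":0,"rz":0,"dx":0,"dy":0,"dz":0,"fingers":0.04},
  {"rx":0,"ry":0,"rz":0,"dx":0,"dy":0,"dz":0,"fingers":0.04},
  {"rx":0,"ry":0,"rz":0,"dx":0,"dy":0,"dz":0,"fingers":0.04},
  {"rx":0,"ry":0,"rz":0,"dx":0,"dy":0,"dz":0,"fingers":0.04},
], squeeze=100)

```text
time_s: 6.05
position: [0.4044, 0.3461, 0.0735]
tool_rot: [[-0.965, 0.262, 0.002], [0.262, 0.965, 0.001], [-0.002, 0.002, -1.0]]
ft_force: [-0.6, 1.2, 5.7]
grip_width: 0.0583
gripper_force: 106.5
```

Emit:
arm_command([
  {"rx":0,"ry":0,"rz":0,"dx":0,"dy":0,"dz":-0.015,"fingers":0.04},
  {"rx":0,"ry":0,"rz":0,"dx":0,"dy":0,"dz":-0.03,"fingers":0.04},
  {"rx":0,"ry":0,"rz":0,"dx":0,"dy":0,"dz":-0.035,"fingers":0.04},
  {"rx":0,"ry":0,"rz":0,"dx":-0.02,"dy":-0.008,"dz":-0.03,"fingers":0.04},
  {"rx":0,"ry":0,"rz":0,"dx":-0.035,"dy":-0.014,"dz":-0.015,"fingers":0.04},
  {"rx":0,"ry":0,"rz":0,"dx":-0.04,"dy":-0.016,"dz":0,"fingers":0.04},
  {"rx":0,"ry":0,"rz":0,"dx":-0.04,"dy":-0.016,"dz":0,"fingers":0.04},
  {"rx":0,"ry":0,"rz":0,"dx":-0.04,"dy":-0.016,"dz":0,"fingers":0.04},
  {"rx":0,"ry":0,"rz":0,"dx":-0.03,"dy":-0.012,"dz":0,"fingers":0.04},
  {"rx":0,"ry":0,"rz":0,"dx":-0.02,"dy":-0.008,"dz":0,"fingers":0.04},
  {"rx":0,"ry":0,"rz":0,"dx":-0.009,"dy":-0.004,"dz":0,"fingers":0.04},
  {"rx":0,"ry":0,"rz":0,"dx":0,"dy":0,"dz":0,"fingers":0.04},
])

```text
time_s: 7.25
position: [0.6053, 0.1932, 0.1968]
tool_rot: [[-0.965, 0.263, -0.0], [0.263, 0.965, -0.0], [0.0, -0.0, -1.0]]
ft_force: [-0.0, -0.2, -2.9]
grip_width: 0.0583
gripper_force: 107.8
```

Run:
```python
from h import *
np.set_printoptions(precision=4,suppress=True)
W=env.get_image("wrist");S=env.get_image("side");T=env.get_image("top");o=env.observe()
print(o["position"],o["time_s"],o["q"],o["ft_force"],o["grip_width"])
for n,P in[("S",S),("T",T),("W",W)]:
    print(n,[(r["location"],r["p"]) for r in env.tip_of("cup",P)[:2]],[(r["location"],r["p"]) for r in env.tip_of("mill_collar",P)[:2]])
x=np.vstack([cv2.resize(S["color"][125:225,240:340],(400,300) if 0 else (300,300),interpolation=3),cv2.resize(T["color"][95:180,210:295],(300,300),interpolation=3)])
cv2.imwrite("pics/g.png",np.hstack([x[:590],cv2.resize(W["color"],(480,360))[:590] if 0 else cv2.copyMakeBorder(cv2.resize(W["color"],(480,360)),0,230,0,0,0)]))
```

```text
[0.6041 0.1947 0.1972] 7.4 [  7.1891  32.5555  64.754    0.0162  82.7146 -67.7041] [-0.4749  0.2511 -3.5343] 0.058268397488848885
S [([297.3, 169.5], 0.71), ([254.6, 276.9], 0.56)] [([302.8, 175.5], 0.6)]
T [] []
W [([253.5, 215.1], 0.62)] []
```

View pics/g.png

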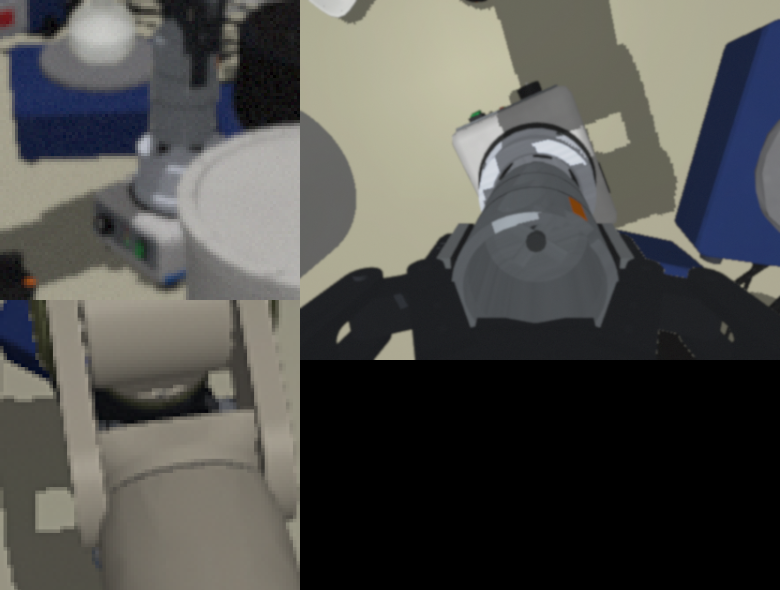

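Run:
```python
from h import *
np.set_printoptions(precision=4,suppress=True)
W=env.get_image("wrist");o=env.observe();print(o["position"],o["time_s"])
W2=dict(W);W2["eye"]=np.array([.4015,.3319,.3736]);print("collar early wrist",atz(W2,(168.6,358),.106))
a=np.linspace(0,2*np.pi,180)
im=W["color"].copy()
for c,col in [((.6055,.194),(0,255,0)),]:
    for r,z in [(.043,.106),(.0315,.106)]:
        P=np.array([proj(W,[c[0]+r*np.cos(t),c[1]+r*np.sin(t),z]) for t in a]); cv2.polylines(im,[P.round().astype(int)],True,col,1)
p=o["position"]; print(p)
P=np.array([proj(W,[p[0]+.028*np.cos(t),p[1]+.028*np.sin(t),p[2]-.0735]) for t in a]); cv2.polylines(im,[P.round().astype(int)],True,(0,0,255),1)
P=np.array([proj(W,[p[0]+.030*np.cos(t),p[1]+.030*np.sin(t),p[2]-.0735+.1]) for t in a]); cv2.polylines(im,[P.round().astype(int)],True,(255,0,255),1)
cv2.imwrite("pics/i.png",cv2.resize(im[100:384,120:400],None,fx=2.1,fy=2.1,interpolation=3))
```

```text
[0.6049 0.1941 0.1972] 7.75
collar early wrist [0.6069 0.1934 0.106 ]
[0.6049 0.1941 0.1972]
```

View pics/i.png

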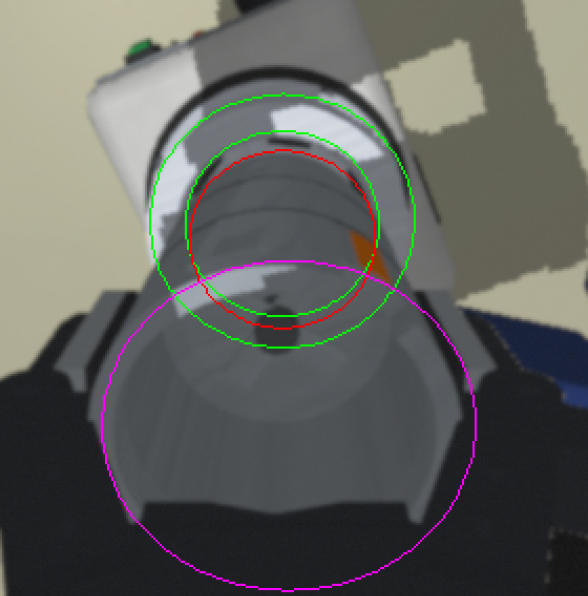

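Emit:
arm_command([
  {"rx":0,"ry":0,"rz":0,"dx":-0.001,"dy":0,"dz":0.005,"fingers":0.04},
  {"rx":0,"ry":0,"rz":0,"dx":0,"dy":0,"dz":0.005,"fingers":0.04},
  {"rx":0,"ry":0,"rz":0,"dx":0,"dy":0,"dz":0.005,"fingers":0.04},
  {"rx":0,"ry":0,"rz":0.05,"dx":0,"dy":0,"dz":0.003,"fingers":0.04},
  {"rx":0,"ry":0,"rz":0.1,"dx":0,"dy":0,"dz":0.002,"fingers":0.04},
  {"rx":0,"ry":0,"rz":0.14,"dx":0,"dy":0,"dz":0.001,"fingers":0.04},
  {"rx":0,"ry":0,"rz":0.14,"dx":0,"dy":0,"dz":0.001,"fingers":0.04},
])

```text
time_s: 8.45
position: [0.6059, 0.1935, 0.1744]
tool_rot: [[-0.764, 0.645, -0.001], [0.645, 0.764, -0.0], [0.001, -0.001, -1.0]]
ft_force: [0.2, -0.0, -2.9]
grip_width: 0.0582
gripper_force: 107.8
```

Emit:
arm_command([
  {"rx":0,"ry":0,"rz":0.14,"dx":0,"dy":0,"dz":0.0015,"fingers":0.04},
  {"rx":0,"ry":0,"rz":0.14,"dx":0,"dy":0,"dz":0.0015,"fingers":0.04},
  {"rx":0,"ry":0,"rz":0.14,"dx":0,"dy":0,"dz":0.0015,"fingers":0.04},
  {"rx":0,"ry":0,"rz":0.14,"dx":0,"dy":0,"dz":0.0015,"fingers":0.04},
])

```text
time_s: 8.85
position: [0.6066, 0.1936, 0.1688]
tool_rot: [[-0.305, 0.952, 0.001], [0.952, 0.305, 0.0], [-0.0, 0.001, -1.0]]
ft_force: [1.7, 0.7, -2.3]
grip_width: 0.0585
gripper_force: 107.8
```

Emit:
arm_command([
  {"rx":0,"ry":0,"rz":0.14,"dx":0,"dy":0,"dz":0.0015,"fingers":0.04},
  {"rx":0,"ry":0,"rz":0.14,"dx":0,"dy":0,"dz":0.0015,"fingers":0.04},
  {"rx":0,"ry":0,"rz":0.14,"dx":0,"dy":0,"dz":0.0015,"fingers":0.04},
  {"rx":0,"ry":0,"rz":0.14,"dx":0,"dy":0,"dz":0.0015,"fingers":0.04},
  {"rx":0,"ry":0,"rz":0.14,"dx":0,"dy":0,"dz":0.0015,"fingers":0.04},
])

```text
time_s: 9.35
position: [0.6068, 0.1942, 0.1628]
tool_rot: [[0.379, 0.925, 0.003], [0.925, -0.379, 0.001], [0.003, 0.003, -1.0]]
ft_force: [-0.8, 2.5, 6.3]
grip_width: 0.0584
gripper_force: 108.7
```

Emit:
arm_command([
  {"rx":0,"ry":0,"rz":0.14,"dx":0,"dy":0,"dz":0.0015,"fingers":0.04},
  {"rx":0,"ry":0,"rz":0.14,"dx":0,"dy":0,"dz":0.0015,"fingers":0.04},
  {"rx":0,"ry":0,"rz":0.14,"dx":0,"dy":0,"dz":0.0015,"fingers":0.04},
  {"rx":0,"ry":0,"rz":0.14,"dx":0,"dy":0,"dz":0.001,"fingers":0.04},
  {"rx":0,"ry":0,"rz":0.14,"dx":0,"dy":0,"dz":0.001,"fingers":0.04},
])

```text
time_s: 9.85
position: [0.6071, 0.1945, 0.1568]
tool_rot: [[0.886, 0.464, 0.005], [0.464, -0.886, 0.002], [0.005, 0.0, -1.0]]
ft_force: [0.8, 3.6, 8.2]
grip_width: 0.0586
gripper_force: 108.8
```

Emit:
arm_command([
  {"rx":0,"ry":0,"rz":0.14,"dx":0,"dy":0,"dz":0.001,"fingers":0.04},
  {"rx":0,"ry":0,"rz":0.14,"dx":0,"dy":0,"dz":0.001,"fingers":0.04},
  {"rx":0,"ry":0,"rz":0.14,"dx":0,"dy":0,"dz":0.001,"fingers":0.04},
  {"rx":0,"ry":0,"rz":0.14,"dx":0,"dy":0,"dz":0.001,"fingers":0.04},
  {"rx":0,"ry":0,"rz":0.1,"dx":0,"dy":0,"dz":0.001,"fingers":0.04},
])

```text
time_s: 10.35
position: [0.6076, 0.1946, 0.1528]
tool_rot: [[0.984, -0.175, 0.007], [-0.175, -0.984, 0.002], [0.007, -0.003, -1.0]]
ft_force: [-0.7, 3.7, 15.0]
grip_width: 0.0583
gripper_force: 109.3
```

Emit:
arm_command([
  {"rx":0,"ry":0,"rz":0.07,"dx":0,"dy":0,"dz":0.0015,"fingers":0.04},
  {"rx":0,"ry":0,"rz":0.05,"dx":0,"dy":0,"dz":0.001,"fingers":0.04},
  {"rx":0,"ry":0,"rz":0.04,"dx":0,"dy":0,"dz":0.001,"fingers":0.04},
])

```text
time_s: 10.65
position: [0.6079, 0.1946, 0.1509]
tool_rot: [[0.945, -0.327, 0.009], [-0.327, -0.945, 0.002], [0.008, -0.005, -1.0]]
ft_force: [-2.4, 2.3, 21.7]
grip_width: 0.0585
gripper_force: 110.2
```

Emit:
arm_command([
  {"rx":0,"ry":0,"rz":-0.07,"dx":0,"dy":0,"dz":0.0005,"fingers":0.04},
  {"rx":0,"ry":0,"rz":-0.07,"dx":0,"dy":0,"dz":0.0005,"fingers":0.04},
  {"rx":0,"ry":0,"rz":-0.07,"dx":0,"dy":0,"dz":0.0005,"fingers":0.04},
])

```text
time_s: 10.95
position: [0.6074, 0.1945, 0.1479]
tool_rot: [[0.993, -0.122, 0.007], [-0.122, -0.993, 0.003], [0.006, -0.004, -1.0]]
ft_force: [1.1, 4.5, 11.7]
grip_width: 0.0585
gripper_force: 109.4
```

Emit:
arm_command([
  {"rx":0,"ry":0,"rz":0.06,"dx":0,"dy":0,"dz":0.001,"fingers":0.04},
  {"rx":0,"ry":0,"rz":0.06,"dx":0,"dy":0,"dz":0.001,"fingers":0.04},
  {"rx":0,"ry":0,"rz":-0.06,"dx":0,"dy":0,"dz":0.001,"fingers":0.04},
  {"rx":0,"ry":0,"rz":-0.06,"dx":0,"dy":0,"dz":0.0005,"fingers":0.04},
])

```text
time_s: 11.35
position: [0.6075, 0.1945, 0.1446]
tool_rot: [[0.992, -0.123, 0.007], [-0.123, -0.992, 0.003], [0.006, -0.004, -1.0]]
ft_force: [-2.3, 3.7, 15.7]
grip_width: 0.0583
gripper_force: 109.7
```

Emit:
arm_command([
  {"rx":0,"ry":0,"rz":0.06,"dx":0,"dy":0,"dz":0.0008,"fingers":0.04},
  {"rx":0,"ry":0,"rz":0.06,"dx":0,"dy":0,"dz":0.0005,"fingers":0.04},
  {"rx":0,"ry":0,"rz":-0.06,"dx":0,"dy":0,"dz":0.0005,"fingers":0.04},
  {"rx":0,"ry":0,"rz":-0.06,"dx":0,"dy":0,"dz":0,"fingers":0.04},
])

```text
time_s: 11.75
position: [0.6078, 0.1945, 0.1434]
tool_rot: [[0.992, -0.124, 0.008], [-0.124, -0.992, 0.004], [0.007, -0.005, -1.0]]
ft_force: [-0.9, 3.0, 17.9]
grip_width: 0.0586
gripper_force: 109.6
```

Emit:
arm_command([
  {"rx":0,"ry":0,"rz":0.06,"dx":0,"dy":0,"dz":0.0005,"fingers":0.04},
  {"rx":0,"ry":0,"rz":0.06,"dx":0,"dy":0,"dz":0.0005,"fingers":0.04},
  {"rx":0,"ry":0,"rz":-0.06,"dx":0,"dy":0,"dz":0,"fingers":0.04},
])

```text
time_s: 12.05
position: [0.608, 0.1945, 0.1433]
tool_rot: [[0.983, -0.185, 0.009], [-0.185, -0.983, 0.003], [0.008, -0.005, -1.0]]
ft_force: [-2.3, 2.0, 22.2]
grip_width: 0.0585
gripper_force: 110.0
```

Emit:
arm_command([
  {"rx":0,"ry":0,"rz":0,"dx":0,"dy":0,"dz":-0.001,"fingers":0.04},
  {"rx":0,"ry":0,"rz":0,"dx":0,"dy":0,"dz":0,"fingers":0.085},
  {"rx":0,"ry":0,"rz":0,"dx":0,"dy":0,"dz":0,"fingers":0.085},
  {"rx":0,"ry":0,"rz":0,"dx":0,"dy":0,"dz":0,"fingers":0.085},
  {"rx":0,"ry":0,"rz":0,"dx":0,"dy":0,"dz":0,"fingers":0.085},
])

```text
time_s: 12.55
position: [0.606, 0.1934, 0.1393]
tool_rot: [[0.983, -0.182, -0.001], [-0.182, -0.983, -0.0], [-0.001, 0.0, -1.0]]
ft_force: [-0.7, -0.7, 0.1]
grip_width: 0.0851
gripper_force: 0.0
```

Emit:
arm_command([
  {"rx":0,"ry":0,"rz":0,"dx":0,"dy":0,"dz":-0.01,"fingers":0.085},
  {"rx":0,"ry":0,"rz":0,"dx":0,"dy":0,"dz":-0.02,"fingers":0.085},
  {"rx":0,"ry":0,"rz":0,"dx":0,"dy":0,"dz":-0.03,"fingers":0.085},
  {"rx":0,"ry":0,"rz":0,"dx":0,"dy":0,"dz":-0.03,"fingers":0.085},
  {"rx":0,"ry":0,"rz":0,"dx":0,"dy":0,"dz":-0.02,"fingers":0.085},
  {"rx":0,"ry":0,"rz":0,"dx":-0.03,"dy":0,"dz":0,"fingers":0.085},
  {"rx":0,"ry":0,"rz":0,"dx":-0.04,"dy":0,"dz":0,"fingers":0.085},
  {"rx":0,"ry":0,"rz":0,"dx":-0.04,"dy":0,"dz":0,"fingers":0.085},
  {"rx":0,"ry":0,"rz":0,"dx":-0.03,"dy":0,"dz":0,"fingers":0.085},
  {"rx":0,"ry":0,"rz":0,"dx":0,"dy":0,"dz":0,"fingers":0.085},
])

```text
time_s: 13.55
position: [0.4655, 0.2198, 0.2511]
tool_rot: [[0.984, -0.18, 0.0], [-0.18, -0.984, 0.0], [0.0, -0.0, -1.0]]
ft_force: [-0.2, -0.1, 0.6]
grip_width: 0.085
gripper_force: 0.0
```

Run:
```python
from h import *
np.set_printoptions(precision=4,suppress=True)
W=env.get_image("wrist");T=env.get_image("top");o=env.observe()
print(o["position"],o["time_s"],o["q"],o["ft_force"],o["grip_width"],o["tool_rot"][:,1])
x0,y0=[int(v) for v in proj(W,[.607,.194,.17])];print(x0,y0, proj(W,[.4155,.1885,.022]))
x0=max(x0,60);y0=min(max(y0,60),324)
im=np.hstack([cv2.resize(W["color"],(512,384)),cv2.resize(cv2.convertScaleAbs(W["color"][y0-60:y0+60,x0-60:x0+60],alpha=1.3),(288,384),interpolation=3)])
cv2.imwrite("pics/j.png",im); cv2.imwrite("pics/jw.png",W["color"])
```

```text
[0.4686 0.2191 0.2507] 13.65 [ 11.9343  18.4568  79.421   -0.0122  82.0234 112.4059] [ 0.7879 -0.4252 -0.2045] 0.08462897295665331 [-0.1817 -0.9834 -0.0005]
245 -40 [283.944  209.1773]
```

View pics/j.png

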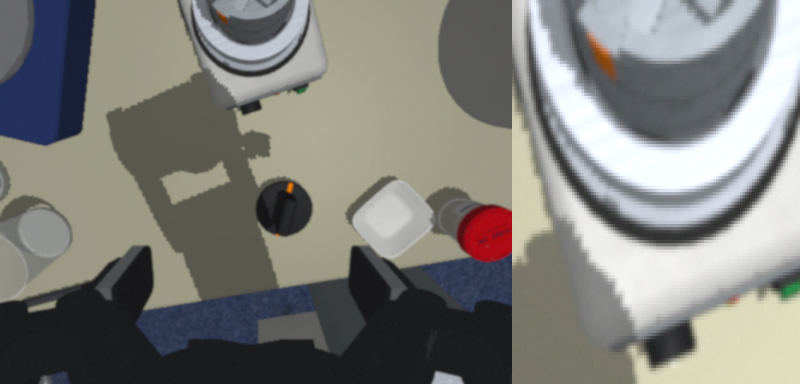

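Emit:
arm_command([
  {"rx":0,"ry":0,"rz":0,"dx":-0.0236,"dy":0.0197,"dz":0,"fingers":0.085},
  {"rx":0,"ry":0,"rz":0,"dx":-0.023,"dy":0.02,"dz":0.01,"fingers":0.085},
  {"rx":0,"ry":0,"rz":0.1,"dx":0,"dy":0,"dz":0.02,"fingers":0.085},
  {"rx":0,"ry":0,"rz":0.1,"dx":0,"dy":0,"dz":0.035,"fingers":0.085},
  {"rx":0,"ry":0,"rz":0,"dx":0,"dy":0,"dz":0.035,"fingers":0.085},
  {"rx":0,"ry":0,"rz":0,"dx":0,"dy":0,"dz":0.035,"fingers":0.085},
  {"rx":0,"ry":0,"rz":0,"dx":0,"dy":0,"dz":0.035,"fingers":0.07},
  {"rx":0,"ry":0,"rz":0,"dx":0,"dy":0,"dz":0.02,"fingers":0.07},
  {"rx":0,"ry":0,"rz":0,"dx":0,"dy":0,"dz":0.016,"fingers":0.07},
  {"rx":0,"ry":0,"rz":0,"dx":0,"dy":0,"dz":0,"fingers":0.07},
])

```text
time_s: 14.65
position: [0.4159, 0.188, 0.042]
tool_rot: [[0.927, -0.375, -0.003], [-0.375, -0.927, -0.001], [-0.003, 0.002, -1.0]]
ft_force: [0.1, -0.1, 0.4]
grip_width: 0.0701
gripper_force: 0.0
```

Emit:
arm_command([
  {"rx":0,"ry":0,"rz":0,"dx":0,"dy":0,"dz":0,"fingers":0.0},
  {"rx":0,"ry":0,"rz":0,"dx":0,"dy":0,"dz":0,"fingers":0.0},
  {"rx":0,"ry":0,"rz":0,"dx":0,"dy":0,"dz":0,"fingers":0.0},
  {"rx":0,"ry":0,"rz":0,"dx":0,"dy":0,"dz":0,"fingers":0.0},
  {"rx":0,"ry":0,"rz":0,"dx":0,"dy":0,"dz":0,"fingers":0.0},
  {"rx":0,"ry":0,"rz":0,"dx":0,"dy":0,"dz":0,"fingers":0.0},
  {"rx":0,"ry":0,"rz":0,"dx":0,"dy":0,"dz":0,"fingers":0.0},
  {"rx":0,"ry":0,"rz":0,"dx":0,"dy":0,"dz":0,"fingers":0.0},
], squeeze=50)

```text
time_s: 15.45
position: [0.4159, 0.1886, 0.0445]
tool_rot: [[0.928, -0.374, 0.002], [-0.374, -0.928, 0.0], [0.002, -0.001, -1.0]]
ft_force: [-1.0, -1.1, 5.6]
grip_width: 0.0131
gripper_force: 49.6
```

Emit:
arm_command([
  {"rx":0,"ry":0,"rz":0,"dx":0,"dy":0,"dz":-0.02,"fingers":0.0},
  {"rx":0,"ry":0,"rz":0,"dx":0,"dy":0,"dz":-0.04,"fingers":0.0},
  {"rx":0,"ry":0,"rz":0,"dx":0,"dy":0,"dz":-0.04,"fingers":0.0},
  {"rx":0,"ry":0,"rz":0,"dx":0,"dy":0,"dz":-0.04,"fingers":0.0},
  {"rx":0,"ry":0,"rz":0,"dx":0,"dy":0,"dz":-0.04,"fingers":0.0},
  {"rx":0,"ry":0,"rz":0,"dx":0.025,"dy":-0.011,"dz":-0.025,"fingers":0.0},
  {"rx":0,"ry":0,"rz":0,"dx":0.04,"dy":-0.0175,"dz":0,"fingers":0.0},
  {"rx":0,"ry":0,"rz":0,"dx":0.04,"dy":-0.0175,"dz":0,"fingers":0.0},
  {"rx":0,"ry":0,"rz":0,"dx":0.04,"dy":-0.0175,"dz":0,"fingers":0.0},
  {"rx":0,"ry":0,"rz":0,"dx":0.03,"dy":-0.0128,"dz":0,"fingers":0.0},
  {"rx":0,"ry":0,"rz":0.1,"dx":0,"dy":0,"dz":0,"fingers":0.0},
  {"rx":0,"ry":0,"rz":0.13,"dx":0,"dy":0,"dz":0,"fingers":0.0},
])

```text
time_s: 16.65
position: [0.6067, 0.1936, 0.2477]
tool_rot: [[0.815, -0.579, -0.002], [-0.579, -0.815, -0.0], [-0.001, 0.001, -1.0]]
ft_force: [-0.9, -0.1, -1.2]
grip_width: 0.0136
gripper_force: 49.0
```

Emit:
arm_command([
  {"rx":0,"ry":0,"rz":0.13,"dx":0,"dy":0,"dz":0,"fingers":0.0},
  {"rx":0,"ry":0,"rz":0.05,"dx":0,"dy":0,"dz":0,"fingers":0.0},
  {"rx":0,"ry":0,"rz":0,"dx":0,"dy":0,"dz":0,"fingers":0.0},
])

```text
time_s: 16.95
position: [0.606, 0.1938, 0.2486]
tool_rot: [[0.701, -0.713, -0.001], [-0.713, -0.701, -0.0], [-0.0, 0.0, -1.0]]
ft_force: [0.8, -0.2, -0.1]
grip_width: 0.013
gripper_force: 49.0
```

Run:
```python
from h import *
np.set_printoptions(precision=4,suppress=True)
W=env.get_image("wrist");S=env.get_image("side");o=env.observe()
p=o["position"];print(p,o["time_s"],o["q"],o["ft_force"],o["grip_width"],o["tool_rot"][:,1])
a=np.linspace(0,2*np.pi,180);im=W["color"].copy()
def ring(c,r,z,col):
    P=np.array([proj(W,[c[0]+r*np.cos(t),c[1]+r*np.sin(t),z]) for t in a]); cv2.polylines(im,[P.round().astype(int)],True,col,1)
ring((.6065,.194),.030,.17,(0,255,0));ring((.6065,.194),.043,.106,(0,255,0))
ring(p,.0325,p[2]-.0445+.022,(255,0,255)); ring(p,.0236,p[2]-.0445,(0,0,255))
raw=W["color"][60:384,130:400];
cv2.imwrite("pics/k.png",np.hstack([cv2.resize(q,(400,480),interpolation=3) for q in (raw,im[60:384,130:400])]))
```

```text
[0.606  0.1938 0.2487] 17.05 [  7.0926  30.7855  59.3825  -0.0006  89.8503 142.4477] [-0.4764 -0.1395 -0.1526] 0.012885851675102597 [-0.7115 -0.7027  0.0003]
```

View pics/k.png

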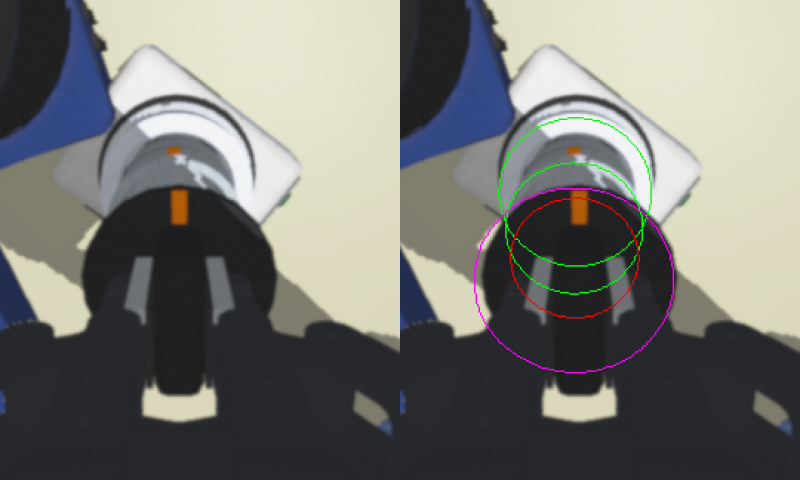

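Emit:
arm_command([
  {"rx":0,"ry":0,"rz":0,"dx":0,"dy":0,"dz":0.012,"fingers":0.0},
  {"rx":0,"ry":0,"rz":0,"dx":0,"dy":0,"dz":0.012,"fingers":0.0},
  {"rx":0,"ry":0,"rz":0,"dx":0,"dy":0,"dz":0.006,"fingers":0.0},
  {"rx":0,"ry":0,"rz":0,"dx":0,"dy":0,"dz":0.003,"fingers":0.0},
  {"rx":0,"ry":0,"rz":0,"dx":0,"dy":0,"dz":0.002,"fingers":0.0},
  {"rx":0,"ry":0,"rz":0,"dx":0,"dy":0,"dz":0.001,"fingers":0.0},
])

```text
time_s: 17.65
position: [0.6063, 0.1938, 0.2127]
tool_rot: [[0.702, -0.713, 0.0], [-0.713, -0.702, 0.0], [0.0, -0.0, -1.0]]
ft_force: [0.6, -0.1, -0.2]
grip_width: 0.0131
gripper_force: 49.0
```

Emit:
arm_command([
  {"rx":0,"ry":0,"rz":0,"dx":0,"dy":0,"dz":0.002,"fingers":0.0},
  {"rx":0,"ry":0,"rz":0,"dx":0,"dy":0,"dz":0.002,"fingers":0.0},
  {"rx":0,"ry":0,"rz":0,"dx":0,"dy":0,"dz":0.001,"fingers":0.0},
  {"rx":0,"ry":0,"rz":0,"dx":0,"dy":0,"dz":0,"fingers":0.0},
])

```text
time_s: 18.05
position: [0.6066, 0.1937, 0.2079]
tool_rot: [[0.701, -0.713, 0.001], [-0.713, -0.701, 0.0], [0.001, -0.001, -1.0]]
ft_force: [2.7, 0.0, 0.1]
grip_width: 0.0131
gripper_force: 49.0
```

Emit:
arm_command([
  {"rx":0,"ry":0,"rz":0,"dx":0.0004,"dy":-0.0004,"dz":0.001,"fingers":0.0},
  {"rx":0,"ry":0,"rz":0.03,"dx":0,"dy":0,"dz":0.001,"fingers":0.0},
  {"rx":0,"ry":0,"rz":-0.06,"dx":0,"dy":0,"dz":0.001,"fingers":0.0},
  {"rx":0,"ry":0,"rz":0.03,"dx":0,"dy":0,"dz":0.001,"fingers":0.0},
])

```text
time_s: 18.45
position: [0.6069, 0.1937, 0.2038]
tool_rot: [[0.702, -0.712, 0.0], [-0.712, -0.702, -0.0], [0.0, -0.0, -1.0]]
ft_force: [1.5, -1.3, 0.1]
grip_width: 0.0129
gripper_force: 49.1
```

Emit:
arm_command([
  {"rx":0,"ry":0,"rz":0,"dx":0,"dy":0,"dz":0.001,"fingers":0.0},
  {"rx":0,"ry":0,"rz":0,"dx":0,"dy":0,"dz":0.001,"fingers":0.0},
  {"rx":0,"ry":0,"rz":0,"dx":0,"dy":0,"dz":0.001,"fingers":0.0},
  {"rx":0,"ry":0,"rz":0,"dx":0,"dy":0,"dz":0.001,"fingers":0.0},
])

```text
time_s: 18.85
position: [0.607, 0.1938, 0.2007]
tool_rot: [[0.702, -0.712, 0.002], [-0.712, -0.702, -0.0], [0.001, -0.001, -1.0]]
ft_force: [-1.2, -0.9, 10.5]
grip_width: 0.0126
gripper_force: 50.6
```

Emit:
arm_command([
  {"rx":0,"ry":0,"rz":0,"dx":0,"dy":0,"dz":0,"fingers":0.0},
  {"rx":0,"ry":0,"rz":0,"dx":0,"dy":0,"dz":-0.001,"fingers":0.05},
  {"rx":0,"ry":0,"rz":0,"dx":0,"dy":0,"dz":0,"fingers":0.05},
  {"rx":0,"ry":0,"rz":0,"dx":0,"dy":0,"dz":0,"fingers":0.05},
  {"rx":0,"ry":0,"rz":0,"dx":0,"dy":0,"dz":-0.01,"fingers":0.05},
  {"rx":0,"ry":0,"rz":0,"dx":0,"dy":0,"dz":-0.02,"fingers":0.05},
  {"rx":0,"ry":0,"rz":0,"dx":0,"dy":0,"dz":-0.03,"fingers":0.05},
  {"rx":0,"ry":0,"rz":0,"dx":-0.02,"dy":0,"dz":-0.03,"fingers":0.05},
  {"rx":0,"ry":0,"rz":0,"dx":-0.03,"dy":0,"dz":0,"fingers":0.05},
  {"rx":0,"ry":0,"rz":0,"dx":-0.03,"dy":0,"dz":0,"fingers":0.05},
  {"rx":0,"ry":0,"rz":0,"dx":0,"dy":0,"dz":0,"fingers":0.05},
  {"rx":0,"ry":0,"rz":0,"dx":0,"dy":0,"dz":0,"fingers":0.05},
])

```text
time_s: 20.05
position: [0.5505, 0.2511, 0.2914]
tool_rot: [[0.702, -0.712, 0.001], [-0.712, -0.702, -0.0], [0.001, -0.001, -1.0]]
ft_force: [0.9, -0.7, -0.1]
grip_width: 0.0499
gripper_force: 0.0
```

Run:
```python
from h import *
W=env.get_image("wrist");S=env.get_image("side");o=env.observe()
print(o["position"],o["time_s"],o["ft_force"])
cv2.imwrite("pics/l.png",np.hstack([cv2.resize(W["color"],(480,360)),cv2.resize(S["color"][115:215,255:344],(320,360),interpolation=3)]))
```

```text
[0.55114061 0.25026759 0.29085014] 20.15 [ 0.52039619 -0.49627777  0.82355883]
```

View pics/l.png

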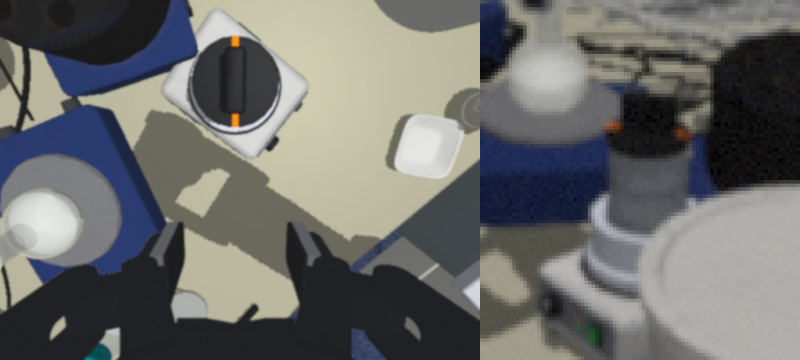

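The lid lies level and flush on the seated cup (wrist view at (235,83)) with its keys in line, and the arm is clear.

```bash
python3 -c "
from rig import env
print(env.close_job())"
```

```text
the job is handed in; nothing more can be done
None
```

The cup sits fully home in the mill, meshed with the coupling, and the black lid is keyed flush on it and released. I handed the job in at about 20 s; it returned no verdict, and my last pictures showed everything in place.

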